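# Crank the regulator onto the gas port

## Task

Fit the loose crank fully down onto the square shaft end of the coupling slide and wind it clockwise (seen from above) through its turns until the regulator's nozzle comes up against the seal of the port, then snug it up with a firm but gentle push of about 15 N on the knob, never over 25 N and never forcing or jamming the crank. Turn the shaft only by the crank, never with the fingers on the shaft. Let go, leaving the nozzle against the seal and the crank fully down on the shaft, and leave the other things on the bench alone.

Things in the scene. Friction and masses are not known exactly. Their poses are not given: they have to be found in the camera images.
- crank_boss (a point): Loose steel crank: centre of its square upright boss (24 x 24 mm, 32 mm tall), where it is gripped to lift it (about 0.33 kg, balanced near the boss). z up, x along the arm to the knob. The arm (18 mm wide, 8 mm thick) has its top 16 mm below this point; a counterweight (30 mm diameter, top level with the arm) hangs 46 mm behind on the -x side. It starts level on the mat.
- crank: The same crank; origin on its axis at its flat underside, 50 mm below crank_boss, axes as crank_boss. Under the boss is a square hub, 36 x 36 mm outside, with a socket open below: 21.5 mm square, 26 mm deep, sides parallel to the boss's (x and y).
- knob_center (a point): Centre of the crank's black upright round knob (24 mm diameter, 42 mm tall), which spins freely on its pin, 70 mm from the crank's axis along its x and 9 mm higher than crank_boss; its underside is 4 mm above the arm. It can be held from above and led round the circle without the hand changing its heading.
- shaft_top (a point): Top centre of the square steel shaft end standing up from the gearbox of the coupling slide; z up along its axis, x and y square to its flats, turning with it. 20 x 20 mm (0.75 mm clearance a side in the socket), 24 mm tall, top edges chamfered 2.5 mm. Any heading; the crank fits in four. Fully down, crank_boss is 26 mm above this point, the crank's underside on the collar.
- shaft: The same shaft; origin on its axis at the top of the round steel collar (40 mm diameter), 24 mm below shaft_top. Clockwise from above advances the carriage 16 mm a turn; it stays where it is left. It turns with an even, light drag (about 4 N at the knob) until the nozzle meets the hard seal, where it stops dead: more push only raises the load. A push of 15 N on the knob then snugs it; over 25 N is overloading.
- nozzle_tip (a point): Centre of the flat end of the regulator's steel nozzle (18 mm diameter) on the sliding carriage; axes as port_face. It starts 27 to 35 mm short of the seal (1.6 to 2.2 turns).
- port_face (a point): Centre of the front face of the seal on the white port block, 290 mm from the shaft's axis. z up; the nozzle moves along -y of this frame: its y here is the gap, 0 when it is against the seal and stops. Within 130 mm of the shaft's axis nothing of the slide but shaft and crank stands more than 20 mm above the collar.
- spanner: Open-ended spanner, 180 mm long, lying on the black mat beside the crank; origin at its underside. To be left alone.
- washer: Brass washer, 26 mm diameter, 6 mm thick, on the mat; origin at its underside. To be left alone.
- nut: Round steel nut, 28 mm diameter, 13 mm high, on the mat; origin at its underside. To be left alone.
- beaker: Glass beaker, 72 mm diameter, 95 mm tall, at the far side of the table; origin at its underside. To be left alone.
- cartridge: Aluminium gas filter cartridge, 48 mm diameter, 150 mm tall, standing at the right; origin at its underside. To be left alone.
Not all that is in view belongs to the job. What is shaped like the crank but blue or red is not meant.

How it is judged:
On the way, in this order (a step that is already met when the one before it is completed fails the run):
1. the crank sits squarely and fully down on the shaft (z of crank_boss in the frame of shaft_top between 0.02 and 0.029 m and horizontal distance between crank_boss and shaft_top below 0.004 m and angle between crank_boss's own z axis and vertical below 0.1 rad), for 0.2 s.
2. the nozzle is against the seal and the crank is snugged up on the shaft (55 N between socket and shaft: some 9 N at the knob) (all of step 1 and y of nozzle_tip in the frame of port_face below 0.0015 m and contact force between crank and shaft above 55 N), for 0.1 s.
At the end, for the whole second after the job is handed in: The nozzle is within 1.5 mm of its stop against the seal, the crank is still fully down on the shaft (within 3 mm in height, 4 mm sideways and 0.1 rad of upright), at rest and released (all of step 1 and y of nozzle_tip in the frame of port_face below 0.0015 m and linear speed of crank below 0.01 m/s); the robot touches nothing.
It fails at once if the crank is forced or jammed on the shaft (200 N between socket and shaft: some 25 to 30 N at the knob) (contact force between crank and shaft above 200 N).
It fails at once if the shaft is turned with the fingers (contact force between the fingers and shaft above 3 N).
It fails at once if another thing is moved by more than 40 mm (distance of any of spanner, washer, nut, beaker, cartridge from where it was at the start of the episode above 0.04 m).
It also fails if it takes over 72 s, if anything falls off the work surface, if the arm or the gripper's body presses on something with over 40 N, if the wrist force passes 120 N, or if a joint passes its speed limit or range.

## Robot

A 7-joint arm with a two-finger parallel gripper is mounted at the origin on the work surface. World frame = base frame: x ahead of the robot, y to its left, z up, the work surface at z = 0. Lengths are in m, angles in rad, forces in N, time in s.
With the tool pointing down it reaches from about 0.425 to 0.925 m from the base axis. Payload 6.8 kg.
Tool frame: the origin (TCP) lies on the front face of the gripper's body, between the roots of the fingers; the fingertips stand 73 mm ahead of it and the grasp point (between the pads) lies 54 mm ahead of it; z points along the fingers, y is the direction in which the jaws open and shut (so a half turn about z gives the same grasp; the last joint's range is limited). The gripper opens to 85 mm and grips with 20 to 120 N. Pads are 22 mm wide; open, the fingers measure 114 mm over their backs; the gripper's body (76 mm by 85 mm) begins 54 mm behind the grasp point. The pads swing forward as they close: fully open they stand 13 mm farther back than shut.
Start: joints at [1.111, 0.477, 0.022, 1.555, -0.011, 1.109, -0.083], TCP at [0.233, -0.634, 0.304] pointing down, gripper open.
Joint ranges: [-2.96, 2.96], [-0.34, 2.1], [-1.41, 1.46], [0.24, 2.44], [-1.37, 4.51], [0.17, 1.92], [-2.96, 2.96]. Speed limits (rad/s): [2.39, 2.39, 3.14, 3.14, 3.14, 3.14, 3.14].

## Interface

Orientations are given as a rotation vector (axis times angle).
In Python, from bench import * gives the robot as it stands.
- The arm moves only by the tool jog_arm, never from a script. Its argument "plan" is a list of rows, each a list of 2 entries, a list of its own where there are three numbers: the shift along the world's x, y, z in cm, then the turn about the world's z in rad. In form: [[[tx, ty, tz], twist], ...]. A call has 1 to 12 rows; each row shifts and turns the commanded pose from where the row before left it; what a row does not reach is not made up. A row lasts 1/10 s, in which the tool goes at most 50 mm and 8.59 degrees, less where a joint would pass 70% of its speed; a pose out of reach is approached as far as the arm can. A call is refused whole if a number of a shift passes 5 or a number of a turn 0.15, either way. A call with a gripper value outside its range is refused whole. "hand" is the finger opening in cm, from 0 to 8.54, set as the call begins (left out, the last holds). The fingers move at their own pace and stop on an object; "grip_force" is the grip in N (left out, the last holds). Time passes only in rows, so rows that do not move let the fingers close. It gives the time, the measured TCP pose, the force and the opening at its end, in the units of the state.
- get_obs(): the state, without advancing time (a new reading comes with each control period).
- grab_frame(name): name is "scene" or "top" or "wrist"; returns the picture (420x560x3 uint8, red, green, blue); there is no depth.
- get_calibration(name): a dict with "intrinsics" (3x3 intrinsics, pixels), "xyz" and "orientation" of the camera in the world. Camera axes: x right, y down, z forward; pixel columns grow to the right and rows downward; lengths in m; the calibration is good to about 2 mm. A picture is of the moment at which its call begins: read the wrist's pose just before it. get_calibration takes no time and is no camera call; for the wrist camera it gives the pose at the moment of the call.
- hand_in(): hands the job in, once; it reports no verdict.
The state is a dict: "clock": time; "joints": joint angles; "qvel": joint speeds; "tau": joint torques, N m; "tcp_pos": TCP position; "orientation": TCP orientation; "contact_force": force on the tool from outside, world axes, zero at the start; "moment": the same for the moment, N m; "grip_width": finger opening in m.
Only numpy, scipy, OpenCV 4.12 (cv2) and the standard library are available. Lean on these libraries where they do the work, as an engineer would, in place of code of your own. Each camera call takes 0.05 s, during which the arm holds its last target. There are 200 camera calls.

## Working session

There is one attempt and no reset: what is moved stays moved. The work goes in short steps, Python scripts to look and compute and a tool call to move; the robot and the scene stay as the last step left them, time stands still between calls to the robot, and variables do not carry over. Pictures are saved under pics/ and viewed, about 8 in all and at most 12, crops included, and the job is handed in when it is done.

Besides the shell and the picture viewer there is one more tool, called after "Emit:" as name(argument=value, ...) on one line, values as JSON. jog_arm: Moves the arm, as the interface text tells. Its arguments: {"type":"object","properties":{"plan":{"type":"array","items":{"type":"array"}},"hand":{"type":"number"},"grip_force":{"type":"number"}},"required":["plan"]}

```bash
mkdir -p pics; cat > h.py <<'E'
from bench import *
import numpy as np, cv2
from scipy.spatial.transform import Rotation as R
def rot(c):
    o=np.array(c["orientation"],float)
    return o if o.shape==(3,3) else R.from_rotvec(o).as_matrix()
def ray(c,u,v,z):
    d=rot(c)@np.linalg.inv(np.array(c["intrinsics"]))@np.array([u,v,1.]); p=np.array(c["xyz"])
    return p+d*(z-p[2])/d[2]
def proj(c,P):
    q=np.array(c["intrinsics"])@(rot(c).T@(np.array(P)-np.array(c["xyz"]))); return q[:2]/q[2]
def shot(n,f):
    c=get_calibration(n); im=grab_frame(n); cv2.imwrite('pics/'+f+'.png',cv2.cvtColor(im,cv2.COLOR_RGB2BGR)); np.save('pics/'+f+'.npy',im); 
    import pickle; pickle.dump(c,open('pics/'+f+'.pkl','wb')); return c,im
def load(f):
    import pickle; return pickle.load(open('pics/'+f+'.pkl','rb')),np.load('pics/'+f+'.npy')
E
python3 - <<'E'
from h import *
for n in("top","scene"):
    c,i=shot(n,n+"0"); print(n,c)
a=cv2.imread('pics/top0.png');b=cv2.imread('pics/scene0.png')
print(get_obs())
E
```

```text
top {'intrinsics': array([[441.88046759,   0.        , 280.12636695],
       [  0.        , 441.88046759, 200.14548732],
       [  0.        ,   0.        ,   1.        ]]), 'xyz': array([ 0.41646659, -0.0748625 ,  1.54273163]), 'orientation': array([-2.22462177,  2.17219291, -0.0574876 ])}
scene {'intrinsics': array([[382.66053731,   0.        , 282.24546858],
       [  0.        , 382.66053731, 207.1768088 ],
       [  0.        ,   0.        ,   1.        ]]), 'xyz': array([1.0429561 , 0.07236127, 1.04170503]), 'orientation': array([-1.63891566, -2.2063035 ,  0.62373076])}
{'clock': 0.1, 'joints': array([ 1.11089295,  0.47767756,  0.02237612,  1.55637475, -0.01152008,
        1.10925838, -0.08309065]), 'qvel': array([ 2.54176587e-04, -2.03620410e-04, -6.00138404e-04, -3.05478621e-03,
        5.78075694e-06,  3.85073571e-04,  1.89118246e-04]), 'tau': array([ 4.42899502e-03, -5.97755384e+01,  1.61343500e+00, -2.81954688e+01,
        1.27675454e-02,  5.03621151e-03,  7.06621722e-05]), 'tcp_pos': array([ 0.23243913, -0.63327408,  0.30304085]), 'orientation': array([-3.09159990e+00, -5.49481559e-01,  6.08004612e-04]), 'contact_force': array([ 0.28432606, -0.36822856, -0.48034254]), 'moment': array([-0.03833624,  0.05230992,  0.00013764]), 'grip_width': 0.08554274438667767}
```

View pics/top0.png

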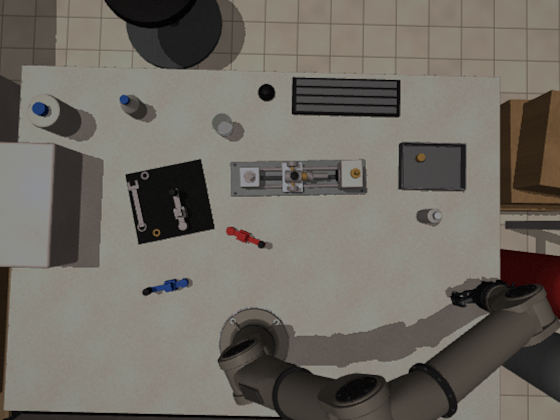

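View pics/scene0.png

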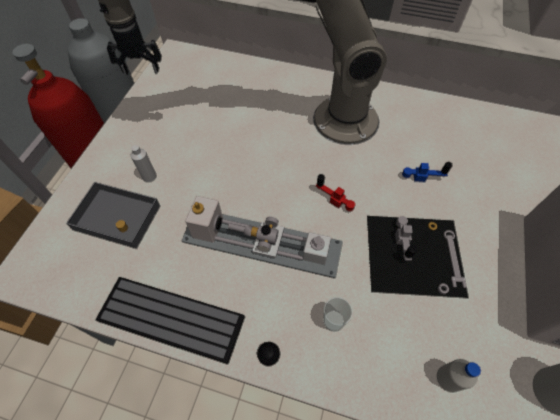

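Top view: black mat at about (170,200) with the steel crank (boss about (179,208)). The look-alikes are the red crank (245,237) and the blue one (168,287). I choose the steel crank on the mat. The slide is at (300,177): gearbox with shaft about (250,177), port block (352,173). Next, a close crop.

```bash
python3 - <<'E'
from h import *
a=cv2.imread('pics/top0.png')
A=cv2.resize(a[175:245,125:220],None,fx=6,fy=6,interpolation=cv2.INTER_CUBIC)
B=cv2.resize(a[155:205,225:290],None,fx=6,fy=6,interpolation=cv2.INTER_CUBIC)
b=cv2.imread('pics/scene0.png')
o=np.zeros((600,800,3),np.uint8)
A=cv2.resize(A,(456,336));o[:336,:456]=A
B=cv2.resize(B,(340,262));o[:262,460:]=B
C=cv2.resize(b[210:270,375:425],(250,300-40),interpolation=cv2.INTER_CUBIC);o[340:600,:250]=C
D=cv2.resize(b[215:275,225:350],(540,260),interpolation=cv2.INTER_CUBIC);o[340:600,255:795]=D
o=cv2.convertScaleAbs(o,alpha=1.5)
cv2.imwrite('pics/crop1.png',o)
c,_=load('top0')
for n,u,v,z in[('boss',179,208,.05),('knob',175,190,.07),('cw',182,226,.03),('shaft',250,177,.1),('port',352,173,.1)]:print(n,ray(c,u,v,z).round(3))
E
```

```text
boss [0.454 0.261 0.05 ]
knob [0.514 0.272 0.07 ]
cw [0.394 0.253 0.03 ]
shaft [0.56  0.021 0.1  ]
port [ 0.582 -0.313  0.1  ]
```

View pics/crop1.png

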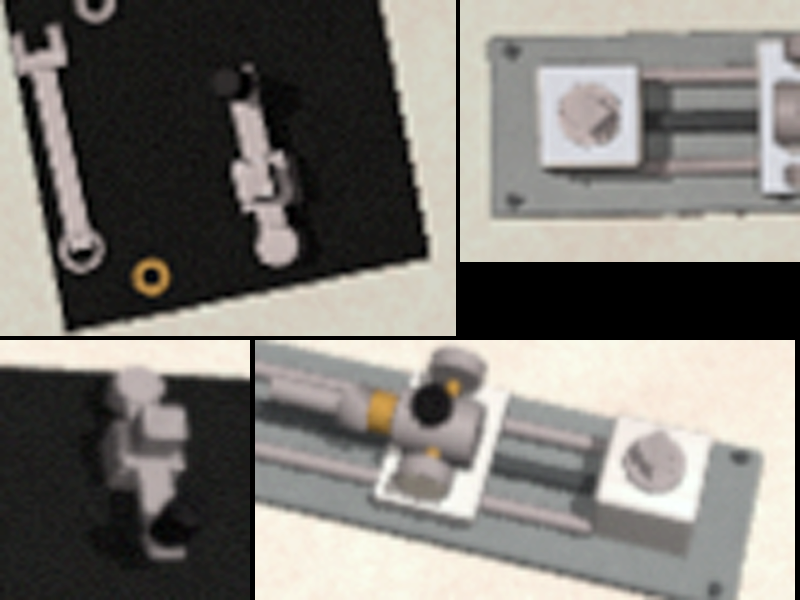

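The crop confirms the steel crank: hub about (178,212), black knob about (172,192), counterweight about (183,226), knob pointing roughly +x. The shaft stands on the white gearbox block at about (250,176), square turned about 45° to the block. I'll pass over the shaft first and look from close by.

Emit:
jog_arm(plan=[[[3.4,2.9,0],-0.05],[[3.4,2.9,0],-0.05],[[3.4,2.9,0],-0.05],[[3.4,2.9,0],-0.04],[[3.4,2.9,0],0],[[3.4,2.9,0],0],[[3.4,2.9,0],0],[[3.0,3.0,0],0],[[1,4.4,0],0],[[1,4.4,0],0],[[1,4.4,0],0],[[0,4.4,0],0]])

```text
clock: 1.3
tcp_pos: [0.5314, -0.2223, 0.3035]
orientation: [-3.131, -0.256, -0.0]
contact_force: [0.8, -0.1, 0.4]
grip_width: 0.0852
```

Emit:
jog_arm(plan=[[[0,4.4,0],0],[[0,4.4,0],0],[[0,4.4,0],0],[[-0.5,4.4,0],0],[[-1,4.4,0],0],[[0,0,0],0],[[0,0,0],0]])

```text
clock: 2.0
tcp_pos: [0.5152, -0.0037, 0.3038]
orientation: [3.131, 0.258, -0.001]
contact_force: [0.3, -0.3, 0.8]
grip_width: 0.0855
```

```bash
python3 - <<'E'
from h import *
o=get_obs();print(o['tcp_pos'],o['orientation'],o['clock'])
c,i=shot("wrist","w1"); print(c); cs=get_calibration('wrist')
E
```

```text
[ 0.51524058 -0.00366156  0.3037596 ] [ 3.13079271e+00  2.58289731e-01 -7.05580163e-04] 2.0
{'intrinsics': array([[308.88437549,   0.        , 282.97573126],
       [  0.        , 308.88437549, 213.68837231],
       [  0.        ,   0.        ,   1.        ]]), 'xyz': array([0.57962093, 0.00641775, 0.37356748]), 'orientation': array([ 2.23462345, -1.89410753, -0.25281391])}
```

View pics/w1.png

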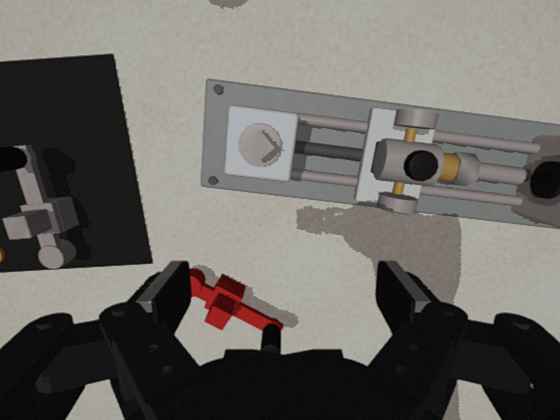

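The wrist view shows the shaft on the gearbox block at about (266,145) and the crank at the left edge, boss about (27,222). I'll enlarge the shaft and triangulate against the top view.

```bash
cat >> h.py <<'E'
def tri(cs,uvs):
    A=[];b=[]
    for c,(u,v) in zip(cs,uvs):
        d=rot(c)@np.linalg.inv(c["intrinsics"])@np.array([u,v,1.]);d/=np.linalg.norm(d);P=np.eye(3)-np.outer(d,d);A.append(P);b.append(P@c["xyz"])
    x=np.linalg.lstsq(np.vstack(A),np.hstack(b),rcond=None)[0]
    return x,[proj(c,x).round(1) for c in cs]
E
python3 - <<'E'
from h import *
a=cv2.imread('pics/w1.png')[115:175,225:305].astype(float)
s=np.clip((a-60)*1.6,0,255)
g=cv2.cvtColor(a.astype(np.uint8),cv2.COLOR_BGR2GRAY).astype(float)
m=np.clip((g-110)*2.2,0,255).astype(np.uint8)
m=cv2.createCLAHE(4,(2,2)).apply(g.astype(np.uint8))
cv2.imwrite('pics/c2.png',cv2.resize(m,None,fx=10,fy=10,interpolation=cv2.INTER_CUBIC))
w,_=load('w1');t,_=load('top0')
print(tri([w,t],[(267,143),(251.2,176.4)]))
E
```

```text
(array([0.56525882, 0.01941954, 0.07107544]), [array([267.3, 143. ]), array([251.1, 176.4])])
```

View pics/c2.png

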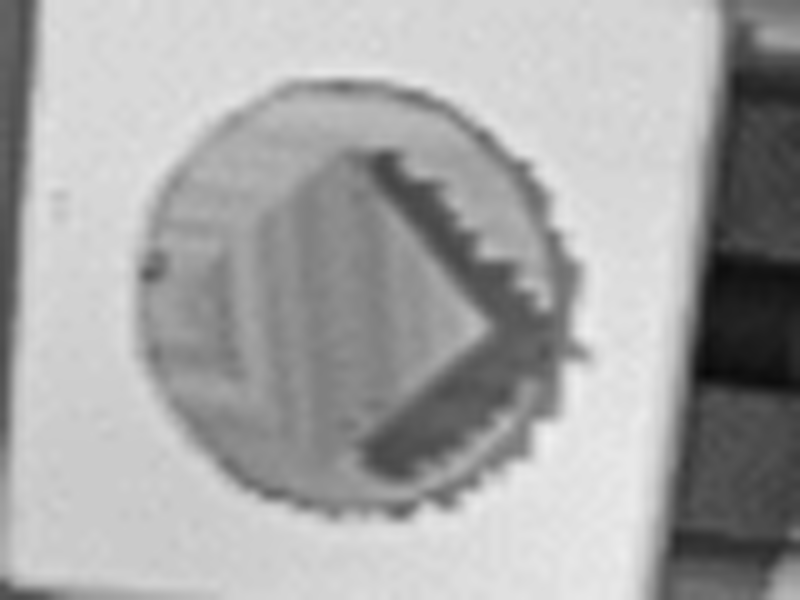

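The collar centre is about (260,145), with the shaft square's corners at about (274,147.5) on the right and (260,130) at the top. I'll take one closer view to fix height and heading.

Emit:
jog_arm(plan=[[[-0.4,0.7,-3.0],0],[[-0.3,0.7,-4],0],[[-0.3,0.6,-3],0],[[0,0,0],0],[[0,0,0],0]])

```text
clock: 2.55
tcp_pos: [0.506, 0.014, 0.2041]
orientation: [3.131, 0.251, -0.001]
contact_force: [0.2, -0.2, -0.6]
grip_width: 0.0851
```

```bash
python3 - <<'E'
from h import *
c,i=shot("wrist","w2"); print(c['xyz'],proj(c,[.563,.019,.06]),proj(c,[c['xyz'][0],c['xyz'][1],0.05]))
u,v=proj(c,[.563,.019,.06]).astype(int)
g=cv2.cvtColor(i,cv2.COLOR_RGB2GRAY)
y0,x0=max(v-60,0),u-80
m=cv2.createCLAHE(3,(2,2)).apply(g[y0:y0+120,x0:x0+160].copy())
print(x0,y0);cv2.imwrite('pics/c3.png',cv2.resize(m,None,fx=5,fy=5,interpolation=cv2.INTER_CUBIC))
E
```

```text
[0.57042807 0.0237803  0.27394265] [288.30496443 142.26002203] [283.06729538 129.84054338]
208 82
```

View pics/c3.png

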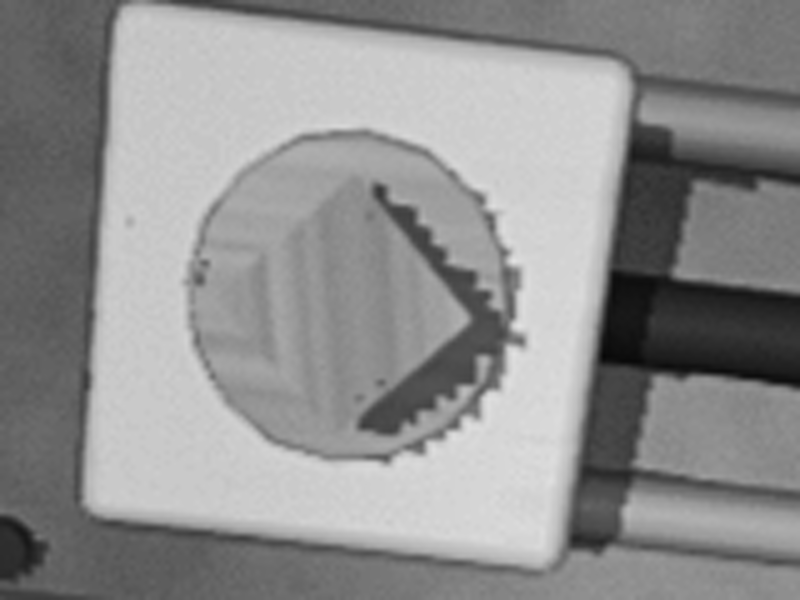

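The close view shows the collar centred at about (278,141), radius about 32 px, and the shaft square with its right corner at about (303,146). Now I'll fit the edges and heights.

```bash
python3 - <<'E'
from h import *
w,i=load('w2');t,_=load('top0');s,_=load('scene0')
g=cv2.GaussianBlur(cv2.cvtColor(i,cv2.COLOR_RGB2GRAY).astype(float),(0,0),.7)
def edge(a,b,n=15):
    a,b=np.array(a,float)/5+[208,82],np.array(b,float)/5+[208,82]
    d=(b-a)/np.linalg.norm(b-a);N=np.array([d[1],-d[0]]);P=[]
    for f in np.linspace(.1,.9,n):
        p=a+f*(b-a);k=np.arange(-2.5,2.51,.1)
        q=p+k[:,None]*N
        v=cv2.remap(g.astype(np.float32),q[:,0].astype(np.float32)[None],q[:,1].astype(np.float32)[None],cv2.INTER_LINEAR)[0]
        j=np.argmax(abs(np.gradient(v)));P.append(p+k[j]*N)
    l=cv2.fitLine(np.array(P,np.float32),cv2.DIST_HUBER,0,.01,.01).ravel();return l
for z in(.08,.1):
  L=[]
  for a,b in(((375,190),(475,320)),((475,320),(362,425))):
    l=edge(a,b);p=l[2:]
    A=ray(w,*(p-5*l[:2]),z);B=ray(w,*(p+5*l[:2]),z);L.append((A,B-A));print(z,l.round(2),np.degrees(np.arctan2(*(B-A)[1::-1])))
  M=np.array([L[0][1][:2],-L[1][1][:2]]).T;k=np.linalg.solve(M,(L[1][0]-L[0][0])[:2]);print('corner',L[0][0]+k[0]*L[0][1])
print('collar',tri([w,s],[(278,141),(317.6,243.5)]),tri([w,t],[(278,141),(250,176.5)]),tri([s,t],[(317.6,243.5),(250,176.5)]))
for z in(.06,.07,.08):print(z,ray(w,278,141,z),np.linalg.norm(ray(w,245.5,141,z)-ray(w,310,141,z)))
# white block outline in w2
m=(i.min(2)>185).astype(np.uint8);n,lab,st,ce=cv2.connectedComponentsWithStats(m);k=np.argmax([x[4] if 200<ce[j][0]<320 and j else 0 for j,x in enumerate(st)]);print(st[k],ce[k])
E
```

```text
0.08 [  0.6    0.8  292.4  132.28] -133.11103975033987
0.08 [  0.77  -0.64 290.62 155.6 ] -41.515595032314955
corner [0.56296672 0.01052692 0.08      ]
0.1 [  0.6    0.8  292.4  132.28] -133.11103975034
0.1 [  0.77  -0.64 290.62 155.6 ] -41.51559503231481
corner [0.56373615 0.01189365 0.1       ]
collar (array([0.56313254, 0.02714974, 0.07611665]), [array([275.9, 140.9]), array([317.1, 243.4])]) (array([0.56385871, 0.02437462, 0.07505136]), [array([280.5, 140.4]), array([249.6, 176.7])]) (array([0.56378649, 0.02565299, 0.07656617]), [array([316.6, 243.4]), array([249.1, 176.6])])
0.06 [0.56271153 0.02599874 0.06      ] 0.04351224710970345
0.07 [0.56307221 0.02589505 0.07      ] 0.04147841949839571
0.08 [0.5634329  0.02579136 0.08      ] 0.03944459188708796
[     0      0    560    420 235200] [279.5 209.5]
```

Shaft axis is about (0.5635, 0.0257), collar z ≈ 0.076, shaft top ≈ 0.100, heading about 47.5° (mod 90). The corner and collar measurements agree within 1 mm. Next, look at the crank from close by.

Emit:
jog_arm(plan=[[[0,0,4.0],0],[[-1.0,3.5,2.5],0],[[-1.5,4,0],0],[[-1.5,4,0],0],[[-1.5,4,0],0],[[-1.5,4,0],0],[[-1.5,4.0,0],0],[[0,0,0],0],[[0,0,0],0]])

```text
clock: 3.5
tcp_pos: [0.4214, 0.251, 0.2707]
orientation: [-3.13, -0.256, -0.005]
contact_force: [-0.1, -1.1, 0.4]
grip_width: 0.0851
```

```bash
python3 - <<'E'
from h import *
c,i=shot("wrist","w3"); print(c['xyz'],proj(c,[.455,.262,.066]))
a=cv2.cvtColor(i,cv2.COLOR_RGB2BGR)[20:260,130:450]
cv2.imwrite('pics/c4.png',cv2.resize(cv2.convertScaleAbs(a,alpha=1.4),None,fx=2.5,fy=2.5,interpolation=cv2.INTER_CUBIC))
E
```

```text
[0.48551325 0.26087208 0.34077576] [276.5743769  166.15815159]
```

View pics/c4.png

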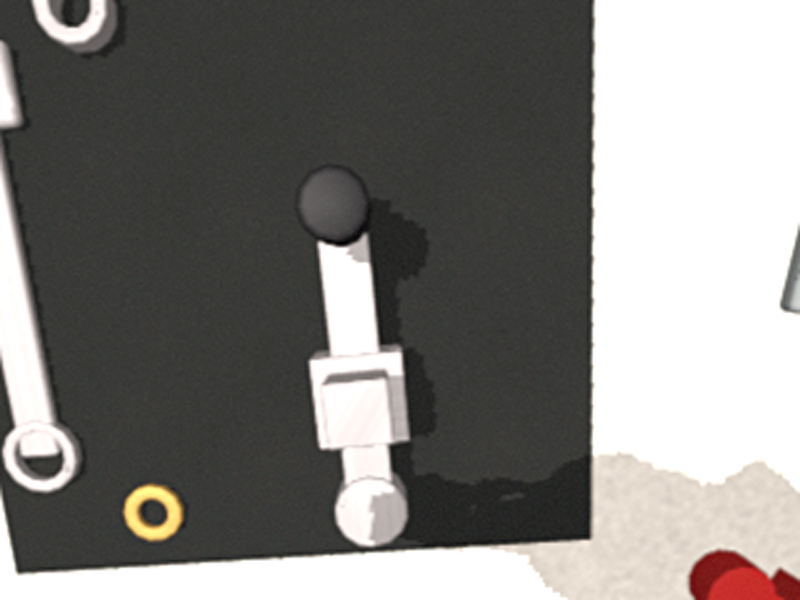

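Boss top face is centred at crop (357,412) → px (273,185). The arm edges run up to the black knob at crop (334,204).

```bash
python3 - <<'E'
from h import *
w,_=load('w3');P=lambda u,v,z:ray(w,130+u/2.5,20+v/2.5,z)
b=[P(*q,.067) for q in((322,384),(387,376),(393,440),(328,449))]
b=np.array(b);print('boss',b.mean(0),[round(np.linalg.norm(b[k]-b[k-1]),4) for k in range(4)])
an=lambda d:np.degrees(np.arctan2(d[1],d[0]))
print('boss edges',an(b[1]-b[2]),an(b[0]-b[3]),an(b[0]-b[1])-90,an(b[3]-b[2])-90)
for x in(((330,355),(318,243)),((378,352),(366,240))):print('arm',an(P(*x[1],.035)-P(*x[0],.035)))
cw=P(371,510,.035);kn=P(334,204,.081);print(cw,kn,an(kn-cw),an(kn-b.mean(0)),np.linalg.norm((kn-cw)[:2]),np.linalg.norm((kn-b.mean(0))[:2]))
o=get_obs();M=R.from_rotvec(o['orientation']).as_matrix();print(an(M[:,1]),o['tcp_pos'],M[:,2])
E
```

```text
boss [0.43798877 0.26252107 0.067     ] [np.float64(0.0236), np.float64(0.0232), np.float64(0.0232), np.float64(0.0238)]
boss edges 14.790893349537527 13.45855975993997 16.348475506041027 17.392217642679725
arm 14.51403515242388
arm 15.430383972735616
[0.39314173 0.25093277 0.035     ] [0.50530221 0.28009386 0.081     ] 14.5739147051508 14.631042319976899 0.11588935480871733 0.06956940688453973
-80.79727699041878 [0.42175371 0.24966162 0.27027977] [ 2.41386198e-03  4.09523144e-04 -9.99997003e-01]
```

Sizes check out: boss 23.5 mm, knob to axis 69.6 mm, knob to counterweight 115.9 mm. Crank axis is at (0.438, 0.2625), heading 14.7°. I'll move above it, descend and grip.

Emit:
jog_arm(plan=[[[0.8,0.6,0],0.05],[[0.8,0.7,-2],0.046],[[0,0,-4],0],[[0,0,-4],0],[[0,0,-3],0],[[0,0,-2],0],[[0,0,-1],0],[[0,0,0],0],[[0,0,0],0]])

```text
clock: 4.45
tcp_pos: [0.4376, 0.263, 0.1099]
orientation: [-3.116, -0.402, -0.002]
contact_force: [0.2, -0.2, 0.4]
grip_width: 0.0851
```

Emit:
jog_arm(plan=[[[0,0,0],0],[[0,0,0],0],[[0,0,0],0],[[0,0,0],0],[[0,0,0],0],[[0,0,0],0],[[0,0,0],0],[[0,0,0],0]], hand=1.5, grip_force=60)

```text
clock: 5.25
tcp_pos: [0.4371, 0.2636, 0.1097]
orientation: [-3.115, -0.404, -0.002]
contact_force: [-0.8, -1.1, 6.7]
grip_width: 0.0235
```

Emit:
jog_arm(plan=[[[0,0,2],0],[[0,0,4],0],[[0,0,4],0],[[0,0,3],0],[[0,0,3],0],[[1.8,-3.4,0],0.1],[[1.8,-3.4,0],0.1],[[1.8,-3.4,0],0.1],[[1.8,-3.4,0],0.1],[[1.8,-3.4,0],0.1],[[1.8,-3.4,0],0.07],[[1.8,-3.4,0],0.002]])

```text
clock: 6.45
tcp_pos: [0.5625, 0.0237, 0.2683]
orientation: [-2.873, -1.269, 0.002]
contact_force: [-0.0, 1.0, -2.3]
grip_width: 0.0234
```

Emit:
jog_arm(plan=[[[0,0,-1],0],[[0,0,-1],0],[[0,0,-1],0],[[0,0,0],0],[[0,0,0],0],[[0,0,0],0]])

```text
clock: 7.05
tcp_pos: [0.5627, 0.0262, 0.2393]
orientation: [2.874, 1.268, 0.001]
contact_force: [0.2, -0.2, -2.3]
grip_width: 0.0229
```

```bash
python3 - <<'E'
from h import *
o=get_obs();M=R.from_rotvec(o['orientation']).as_matrix();print(o['tcp_pos'],np.degrees(np.arctan2(M[1,1],M[0,1])),M[:,2],o['contact_force'],o['moment'])
c,i=shot("wrist","w4");print(c['xyz'])
t=shot("top","top4");s=shot("scene","s4")
a=cv2.cvtColor(i,cv2.COLOR_RGB2BGR)
b=cv2.cvtColor(s[1],cv2.COLOR_RGB2BGR)
o=np.zeros((600,800,3),np.uint8);o[:300,:400]=cv2.resize(a,(400,300));u,v=proj(s[0],[.5635,.0257,.12]).astype(int);print(u,v)
o[:300,400:]=cv2.resize(b[v-45:v+45,u-60:u+60],(400,300));o[300:]=cv2.resize(a[40:200,100:527],(800,300))
cv2.imwrite('pics/c5.png',o)
E
```

```text
[0.56267096 0.02616642 0.23932163] -42.38194107251834 [ 6.63384528e-04  1.98183354e-04 -9.99999760e-01] [ 0.16997792 -0.15254221 -2.3471539 ] [-0.00255492  0.0677491   0.03235247]
[0.60627295 0.07427463 0.30919478]
317 236
```

View pics/c5.png

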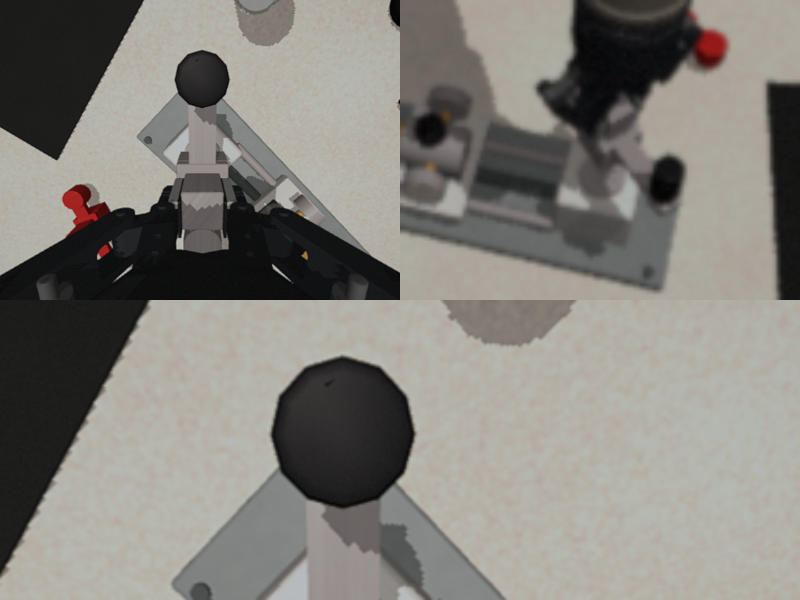

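The crank is held level at heading 47.6°, with its hub over the shaft. I'll nudge it by under 1 mm and lower it in steps.

Emit:
jog_arm(plan=[[[0.05,-0.08,-1],0],[[0,0,-1],0],[[0,0,-0.5],0],[[0,0,0],0],[[0,0,0],0]])

```text
clock: 7.7
tcp_pos: [0.5631, 0.0246, 0.2136]
orientation: [-2.875, -1.266, 0.001]
contact_force: [0.2, -0.3, -3.2]
grip_width: 0.0232
```

Emit:
jog_arm(plan=[[[0,0,-0.2],0],[[0,0,-0.2],0],[[0,0,-0.2],0],[[0,0,-0.2],0],[[0,0,0],0]])

```text
clock: 8.2
tcp_pos: [0.5628, 0.0248, 0.2055]
orientation: [-2.874, -1.267, 0.001]
contact_force: [-1.1, 1.6, -3.7]
grip_width: 0.0233
```

Emit:
jog_arm(plan=[[[0,0,-0.2],0],[[0,0,-0.2],0],[[0,0,-0.2],0],[[0,0,-0.2],0],[[0,0,0],0]])

```text
clock: 8.7
tcp_pos: [0.5628, 0.0248, 0.1974]
orientation: [-2.874, -1.267, 0.001]
contact_force: [-1.7, 2.1, -4.8]
grip_width: 0.0234
```

Emit:
jog_arm(plan=[[[0,0,-0.2],0],[[0,0,-0.2],0],[[0,0,-0.2],0],[[0,0,0],0]])

```text
clock: 9.1
tcp_pos: [0.5628, 0.0248, 0.1915]
orientation: [-2.874, -1.267, 0.001]
contact_force: [-2.7, 3.3, -4.2]
grip_width: 0.0231
```

Emit:
jog_arm(plan=[[[-0.03,0.04,-0.2],0],[[0,0,-0.2],0],[[0,0,-0.1],0],[[0,0,0],0]])

```text
clock: 9.5
tcp_pos: [0.5628, 0.0249, 0.1869]
orientation: [2.875, 1.266, -0.0]
contact_force: [-4.0, 2.4, -1.1]
grip_width: 0.0232
```

Emit:
jog_arm(plan=[[[0,0,-0.1],0],[[0,0,-0.1],0],[[0,0,0],0]])

```text
clock: 9.8
tcp_pos: [0.5628, 0.0249, 0.1868]
orientation: [2.875, 1.266, -0.0]
contact_force: [-9.9, 1.7, 16.6]
grip_width: 0.0231
```

Hard stop at TCP 0.1868, so the underside is at about 0.078 against the collar at about 0.076: seated. I'll relax and release.

Emit:
jog_arm(plan=[[[-0.03,0,0.15],0],[[0,0,0],0]])

```text
clock: 10.0
tcp_pos: [0.5627, 0.0248, 0.1868]
orientation: [2.875, 1.266, 0.001]
contact_force: [-4.2, 2.7, 3.7]
grip_width: 0.0233
```

Emit:
jog_arm(plan=[[[0,0,0],0],[[0,0,0],0],[[0,0,0],0],[[0,0,2],0],[[0,0,3],0],[[0,0,3],0],[[0,0,2],0],[[0,0,0],0],[[0,0,0],0]], hand=5.5)

```text
clock: 10.9
tcp_pos: [0.5627, 0.0246, 0.2865]
orientation: [2.875, 1.265, 0.001]
contact_force: [-0.7, 0.4, -0.3]
grip_width: 0.0549
```

```bash
python3 - <<'E'
from h import *
o=get_obs();M=R.from_rotvec(o['orientation']).as_matrix();print(o['tcp_pos'],np.degrees(np.arctan2(M[1,1],M[0,1])),o['contact_force'])
c,i=shot("wrist","w6");s=shot("scene","s6")
a=cv2.cvtColor(i,cv2.COLOR_RGB2BGR);b=cv2.cvtColor(s[1],cv2.COLOR_RGB2BGR)
u,v=proj(s[0],[.58,.04,.13]).astype(int);print('scene crop0',u-40,v-45, proj(c,[.61,.077,.158]),proj(c,[.5635,.0257,.144]))
o=np.zeros((600,800,3),np.uint8);o[:,:500]=cv2.resize(a[0:300,155:405],(500,600));o[:338,500:]=cv2.resize(b[v-45:v+45,u-40:u+40],(300,338))
cv2.imwrite('pics/c6.png',o)
E
```

```text
[0.56274827 0.02458565 0.28652706] -42.48327346173728 [-0.70404142  0.37251009 -0.28630939]
scene crop0 281 196 [282.16901262 120.82861769] [282.77584382 222.13952346]
```

View pics/c6.png

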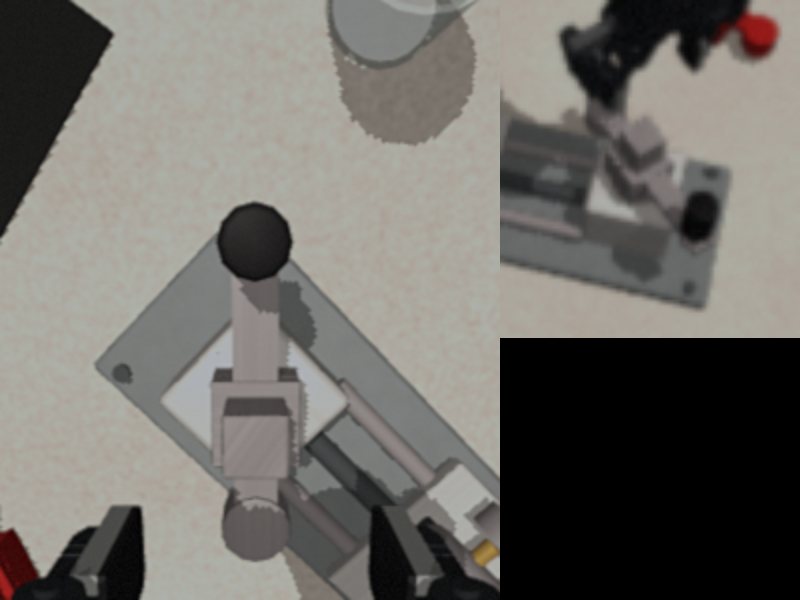

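The crank is seated: boss px (283,222) and knob px (282,119) match the predictions for a fully-down crank. Next, take the knob at about (0.6106, 0.0771).

Emit:
jog_arm(plan=[[[2.4,2.65,0],0],[[2.4,2.6,0],0],[[0,0,-3],0],[[0,0,-3],0],[[0,0,-2],0],[[0,0,-1.05],0],[[0,0,0],0],[[0,0,0],0]])

```text
clock: 11.8
tcp_pos: [0.6108, 0.0775, 0.1962]
orientation: [-2.875, -1.266, -0.001]
contact_force: [-0.7, -0.0, -0.2]
grip_width: 0.0548
```

Emit:
jog_arm(plan=[[[0,0,0],0],[[0,0,0],0],[[0,0,0],0],[[0,0,0],0],[[0,0,0],0],[[0,0,0],0]], hand=1.5, grip_force=40)

```text
clock: 12.4
tcp_pos: [0.6112, 0.0778, 0.1967]
orientation: [2.875, 1.266, 0.003]
contact_force: [2.0, 0.8, 4.7]
grip_width: 0.0229
```

```bash
python3 - <<'E'
import numpy as np
def t(p0,st,n):
    p=np.radians(p0-st*np.arange(n+1));q=np.round(7*np.c_[np.cos(p),np.sin(p)],2);d=np.diff(q,axis=0).round(2);print(p0,st,[[[a,b,0],0] for a,b in d.tolist()])
t(47.5,10,12);
for k in range(3):t(-72.5-180*k,15,12)
E
```

```text
47.5 10 [[[0.82, -0.9, 0], 0], [[0.66, -1.03, 0], 0], [[0.47, -1.13, 0], 0], [[0.26, -1.19, 0], 0], [[0.05, -1.22, 0], 0], [[-0.16, -1.21, 0], 0], [[-0.36, -1.16, 0], 0], [[-0.57, -1.08, 0], 0], [[-0.74, -0.97, 0], 0], [[-0.9, -0.82, 0], 0], [[-1.03, -0.66, 0], 0], [[-1.13, -0.47, 0], 0]]
-72.5 15 [[[-1.79, -0.31, 0], 0], [[-1.83, 0.16, 0], 0], [[-1.71, 0.62, 0], 0], [[-1.5, 1.05, 0], 0], [[-1.17, 1.4, 0], 0], [[-0.78, 1.66, 0], 0], [[-0.31, 1.79, 0], 0], [[0.16, 1.83, 0], 0], [[0.62, 1.71, 0], 0], [[1.05, 1.5, 0], 0], [[1.4, 1.17, 0], 0], [[1.66, 0.78, 0], 0]]
-252.5 15 [[[1.79, 0.31, 0], 0], [[1.83, -0.16, 0], 0], [[1.71, -0.62, 0], 0], [[1.5, -1.05, 0], 0], [[1.17, -1.4, 0], 0], [[0.78, -1.66, 0], 0], [[0.31, -1.79, 0], 0], [[-0.16, -1.83, 0], 0], [[-0.62, -1.71, 0], 0], [[-1.05, -1.5, 0], 0], [[-1.4, -1.17, 0], 0], [[-1.66, -0.78, 0], 0]]
-432.5 15 [[[-1.79, -0.31, 0], 0], [[-1.83, 0.16, 0], 0], [[-1.71, 0.62, 0], 0], [[-1.5, 1.05, 0], 0], [[-1.17, 1.4, 0], 0], [[-0.78, 1.66, 0], 0], [[-0.31, 1.79, 0], 0], [[0.16, 1.83, 0], 0], [[0.62, 1.71, 0], 0], [[1.05, 1.5, 0], 0], [[1.4, 1.17, 0], 0], [[1.66, 0.78, 0], 0]]
```

Emit:
jog_arm(plan=[[[0.82,-0.9,0],0],[[0.66,-1.03,0],0],[[0.47,-1.13,0],0]])

```text
clock: 12.7
tcp_pos: [0.6304, 0.0491, 0.1966]
orientation: [-2.871, -1.268, -0.003]
contact_force: [-1.1, 5.1, 7.0]
grip_width: 0.0227
```

Emit:
jog_arm(plan=[[[0.26,-1.19,0.03],0],[[0.05,-1.22,0.02],0],[[-0.16,-1.21,0],0],[[-0.36,-1.16,0],0],[[-0.57,-1.08,0],0],[[-0.74,-0.97,0],0],[[-0.9,-0.82,0],0],[[-1.03,-0.66,0],0],[[-1.13,-0.47,0],0]])

```text
clock: 13.6
tcp_pos: [0.5847, -0.0406, 0.1968]
orientation: [-2.875, -1.267, -0.005]
contact_force: [3.6, 5.4, 2.7]
grip_width: 0.0231
```

```bash
python3 -c "
from h import *
o=get_obs();d=o['tcp_pos'][:2]-[.5633,.0255];print(o['tcp_pos'],o['contact_force'],np.hypot(*d)*1e3,np.degrees(np.arctan2(*d[::-1])))"
```

```text
[ 0.58467804 -0.04059723  0.19676228] [3.64394147 5.36779343 2.69217194] 69.46843974033337 -72.07707089453442
```

Emit:
jog_arm(plan=[[[-1.79,-0.31,0],0],[[-1.83,0.16,0],0],[[-1.71,0.62,0],0],[[-1.5,1.05,0],0],[[-1.17,1.4,0],0],[[-0.78,1.66,0],0],[[-0.31,1.79,0],0],[[0.16,1.83,0],0],[[0.62,1.71,0],0],[[1.05,1.5,0],0],[[1.4,1.17,0],0],[[1.66,0.78,0],0]])

```text
clock: 14.8
tcp_pos: [0.5402, 0.0932, 0.1965]
orientation: [-2.874, -1.268, 0.008]
contact_force: [-7.0, 0.1, 9.7]
grip_width: 0.023
```

```bash
cat >f.py <<'E'
from h import *
o=get_obs();d=o['tcp_pos'][:2]-[.5633,.0255];a=np.arctan2(*d[::-1]);F=o['contact_force']
print(o['clock'],o['tcp_pos'],F.round(1),'r',np.hypot(*d)*1e3,'ang',np.degrees(a),'Frad',F[0]*np.cos(a)+F[1]*np.sin(a),'push',-F[0]*np.sin(a)+F[1]*np.cos(a))
E
python3 f.py
```

```text
14.8 [0.54016565 0.09318338 0.19646917] [-7.   0.1  9.7] r 71.52788355685877 ang 108.87055340466233 Frad 2.3358980310210953 push 6.590144920375503
```

Emit:
jog_arm(plan=[[[1.79,0.31,0.03],0],[[1.83,-0.16,0.02],0],[[1.71,-0.62,0],0],[[1.5,-1.05,0],0],[[1.17,-1.4,0],0],[[0.78,-1.66,0],0],[[0.31,-1.79,0],0],[[-0.16,-1.83,0],0],[[-0.62,-1.71,0],0],[[-1.05,-1.5,0],0],[[-1.4,-1.17,0],0],[[-1.66,-0.78,0],0]])

```text
clock: 16.0
tcp_pos: [0.5836, -0.0411, 0.1968]
orientation: [-2.874, -1.265, -0.002]
contact_force: [2.5, 8.1, 0.1]
grip_width: 0.0232
```

```bash
python3 f.py; python3 - <<'E'
from h import *
c,i=shot("wrist","w7");s=shot("scene","s7");t=shot("top","t7")
a=cv2.cvtColor(i,cv2.COLOR_RGB2BGR);b=cv2.cvtColor(s[1],cv2.COLOR_RGB2BGR);d=cv2.cvtColor(t[1],cv2.COLOR_RGB2BGR)
o=np.zeros((600,800,3),np.uint8);o[:300,:400]=cv2.resize(a,(400,300))
o[:300,400:]=cv2.resize(b[185:275,180:300],(400,300),interpolation=cv2.INTER_CUBIC);o[300:,:400]=cv2.resize(d[140:215,270:370],(400,300),interpolation=cv2.INTER_CUBIC)
cv2.imwrite('pics/c7.png',o)
E
```

```text
16.0 [ 0.58364694 -0.04111543  0.19676194] [2.5 8.1 0.1] r 69.65352776136604 ang -73.0152979287687 Frad -7.037190894326402 push 4.727566192018758
```

View pics/c7.png

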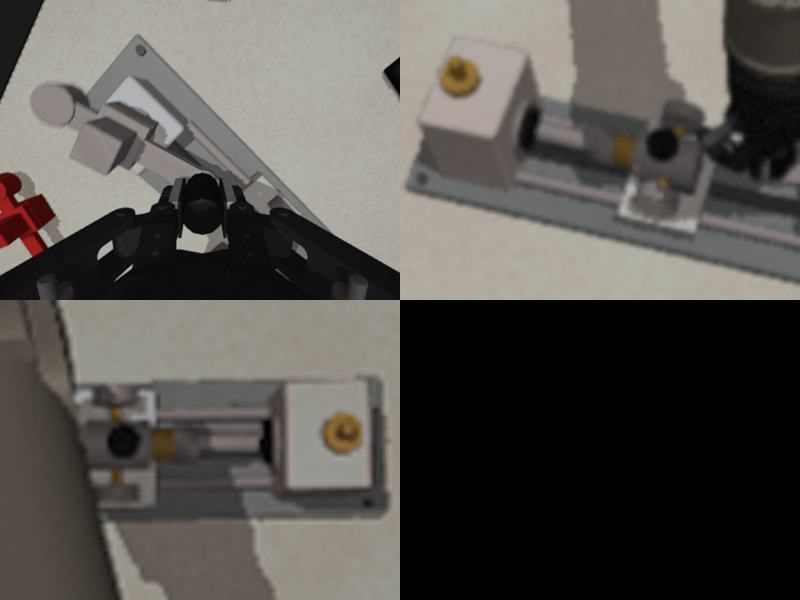

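The nozzle now looks close to the seal, but the gap is unclear here. At least 5.7 mm should remain after 480°. I'll turn a safe 90° more, release and look at the gap from above.

Emit:
jog_arm(plan=[[[-1.79,-0.26,0],0],[[-1.83,0.16,0],0],[[-1.71,0.62,0],0],[[-1.5,1.05,0],0],[[-1.17,1.4,0],0],[[-0.78,1.66,0],0],[[0,0,0],0],[[0,0,0],0]])

```text
clock: 16.95
tcp_pos: [0.4967, 0.0046, 0.1969]
orientation: [2.874, 1.266, 0.001]
contact_force: [2.9, 0.3, 1.4]
grip_width: 0.023
```

```bash
python3 f.py
```

```text
16.95 [0.49667406 0.00459108 0.19693387] [2.9 0.3 1.4] r 69.82977883864295 ang -162.5768145759865 Frad -2.8936473724731333 push 0.6293953081867313
```

Emit:
jog_arm(plan=[[[0,0,0],0],[[0,0,0],0],[[0,0,0],0],[[0,0,3],0],[[0,0,4],0],[[0,-4,0],0],[[0,-4,0],0],[[0,-4,0],0],[[0.5,-4,0],0],[[0.5,-4,0],0],[[1,-4,0],0],[[1,-4,0],0]], hand=4.5)

```text
clock: 18.15
tcp_pos: [0.5258, -0.2766, 0.2666]
orientation: [-2.875, -1.265, 0.002]
contact_force: [0.1, -0.4, -0.1]
grip_width: 0.0448
```

Emit:
jog_arm(plan=[[[0,-3,0],0],[[0,0,0],0],[[0,0,0],0]])

```text
clock: 18.45
tcp_pos: [0.5257, -0.3052, 0.2662]
orientation: [-2.875, -1.263, 0.002]
contact_force: [0.1, 0.4, -0.5]
grip_width: 0.045
```

```bash
python3 f.py; python3 - <<'E'
from h import *
c,i=shot("wrist","w8")
print(c['xyz'],proj(c,[.577,-.264,.1]))
cv2.imwrite('pics/c8.png',cv2.convertScaleAbs(cv2.cvtColor(i,cv2.COLOR_RGB2BGR),alpha=1.4))
E
```

```text
18.45 [ 0.52566429 -0.30524791  0.26619737] [ 0.1  0.4 -0.5] r 332.882298090567 ang -96.4917476426896 Frad -0.37658660054468407 push 0.01617170461988117
[ 0.56957103 -0.25734871  0.33601301] [297.08492726 129.88987581]
```

View pics/c8.png

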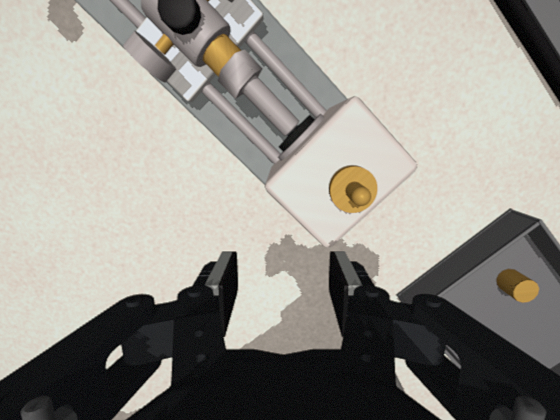

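The picture shows the nozzle tube running from about (245,90) to (290,135), meeting the black seal ring at about (282,150)–(315,118). I'll take intensity profiles along the axis to measure the gap.

```bash
python3 - <<'E'
from h import *
w,i=load('w8');g=cv2.cvtColor(i,cv2.COLOR_RGB2GRAY).astype(np.float32)
# rectify onto a horizontal plane z=0.11, axes: along slide (from rod/port block direction) 2 px/mm
z=.11
A,B=ray(w,242,88,z),ray(w,288,137,z);print(A,B,np.degrees(np.arctan2(*(B-A)[1::-1])))
ex=np.array([.055,-.9985,0]);ey=np.array([.9985,.055,0]);O=np.array([.577,-.264,z])
S=np.arange(-40,25,1.);T=np.arange(-24,25,3.)
for t in T:
    r=[]
    for s in S:
        u=proj(w,O+ex*s/1e3+ey*t/1e3);r.append(cv2.getRectSubPix(g,(1,1),(float(u[0]),float(u[1])))[0,0])
    print('%4d'%t,' '.join('%3d'%x for x in r))
E
```

```text
[ 0.56741971 -0.21771079  0.11      ] [ 0.56867901 -0.2629816   0.11      ] -88.40661121096909
 -24 137 137 137 136 136 135 136 135 135 135 134 134 134 133 133 133 133 132 132 132 132 132 131 132 131 131 131 131 130 131 130 130 130 129 130 129 129 128 128 128 128 128 126 117 108  85  76  84  84  83 110 139 149 152 156 158 158 159 159 159 159 159 159 159 160
 -21  95  95  95  95  95  93  94  95  94  94  93  92  92  94  92  92  92  92  91  91  91  91  91  90  91  90  90  90  90  89  89  89  89  89  88  88  88  88  88  88  87  88  83  68  78  80  80  84  85  85 108 138 149 152 155 158 160 159 158 158 158 158 158 158 158
 -18  96  87  83  83  82  83  82  72  70  96 107 106 105 105 105 105 104 105 104 104 105 106 106 106 106 106 106 107 107 107 106 105 106 106 106 107 107 106  87  67  66  65  57  56  90  96  95  92  85  85 108 137 147 151 155 158 158 158 159 157 159 159 157 158 157
 -15  66  66  67  66  68  68  68  68  68  68  68  67  87 100 104 103 102 103 103 105 105 105 104 107 106 106 106 106 106 107 106 107 106 106 106 107 107 104  51  14  15  11  12  41  96 108 107 101  87  85 108 1
[... 2799 characters left out ...]
17 117 117 117 117 117 118 116 119 117 118 118 118 118 119 119 119 119 119 118 121  94  77  80  82  84  84  83  94 125 143 147 152 155 156 155 156 156 157 157 157 157 157
  21 122 123 122 122 120 122 122 122 121 121 121 121 121 121 121 121 121 120 120 120 120 121 120 121 120 120 119 120 118 119 119 119 119 119 119 119 120 119 119 118 119 119 119 119 119 106  85  86  85  83  94 125 143 148 152 155 156 156 156 155 156 156 156 156 156
  24  94  95  97  98  99  99  99  98  98  96  97  98  97  99 101 101 101 101 100 100  99  99  99 101 102 104 105 103 103 102 102 102 101 101 103 104 105 106 107 106 105 105 104 104 102  92  85  85  86  84  93 124 142 147 151 155 156 157 156 155 155 156 155 155 156
```

Along the axis the nozzle end (s ≈ −3.4) stands about 1.5 mm from the seal front (s ≈ −1.9). At the nozzle's true height that makes the gap about 1.6 mm, i.e. about 35° of turn. This agrees with the spec: 25.3 mm advanced so far out of at least 27 mm. Back to the knob, then slowly.

Emit:
jog_arm(plan=[[[-0.4,4,0],0],[[-0.5,4,0],0],[[-0.5,4,0],0],[[-0.5,4,0],0],[[-0.5,4,0],0],[[-0.5,4,0],0],[[0,4,0],0],[[0,3,0],0],[[0,0,0],0],[[0,0,0],0]])

```text
clock: 19.5
tcp_pos: [0.4967, 0.0069, 0.267]
orientation: [2.872, 1.272, -0.0]
contact_force: [0.1, -0.9, -0.2]
grip_width: 0.0451
```

```bash
python3 f.py; python3 - <<'E'
import numpy as np
def t(p0,st,n):
    p=np.radians(p0-st*np.arange(n+1));q=np.round(7*np.c_[np.cos(p),np.sin(p)],2);d=np.diff(q,axis=0).round(2);print(p0,st,[[[a,b,0],0] for a,b in d.tolist()])
t(-162.5,2.5,12)
E
```

```text
19.5 [0.4967359  0.00692513 0.26701514] [ 0.1 -0.9 -0.2] r 69.10720494243567 ang -164.4081118859881 Frad 0.17278212875741703 push 0.9034277771372007
-162.5 2.5 [[[-0.08, 0.29, 0], 0], [[-0.07, 0.29, 0], 0], [[-0.06, 0.3, 0], 0], [[-0.05, 0.31, 0], 0], [[-0.03, 0.3, 0], 0], [[-0.02, 0.3, 0], 0], [[-0.01, 0.31, 0], 0], [[0.01, 0.31, 0], 0], [[0.02, 0.3, 0], 0], [[0.03, 0.3, 0], 0], [[0.05, 0.31, 0], 0], [[0.06, 0.3, 0], 0]]
```

Emit:
jog_arm(plan=[[[0,-0.1,-3],0],[[0,0,-2],0],[[0,0,-1.5],0],[[0,0,-0.5],0],[[0,0,0],0],[[0,0,0],0]])

```text
clock: 20.1
tcp_pos: [0.4978, 0.004, 0.1976]
orientation: [2.875, 1.265, 0.001]
contact_force: [-0.7, 0.8, 0.4]
grip_width: 0.0453
```

Emit:
jog_arm(plan=[[[0,0,0],0],[[0,0,0],0],[[0,0,0],0],[[0,0,0],0],[[0,0,0],0]], hand=1.5, grip_force=50)

```text
clock: 20.6
tcp_pos: [0.4976, 0.0042, 0.1974]
orientation: [2.875, 1.266, 0.001]
contact_force: [-2.0, -1.3, 6.9]
grip_width: 0.0227
```

```bash
python3 f.py
```

```text
20.6 [0.49761003 0.0041789  0.19740134] [-2.  -1.3  6.9] r 69.06345753159417 ang -162.0180388245932 Frad 2.267144427237268 push 0.6127715795127202
```

Emit:
jog_arm(plan=[[[-0.13,0.27,0],0],[[-0.07,0.29,0],0],[[-0.06,0.3,0],0],[[-0.05,0.31,0],0],[[-0.03,0.3,0],0],[[-0.02,0.3,0],0],[[-0.01,0.31,0],0],[[0.01,0.31,0],0],[[0.02,0.3,0],0],[[0.03,0.3,0],0],[[0,0,0],0]])

```text
clock: 21.7
tcp_pos: [0.4942, 0.034, 0.1973]
orientation: [2.874, 1.266, -0.001]
contact_force: [-1.8, -3.5, 8.7]
grip_width: 0.0232
```

```bash
python3 f.py
```

```text
21.7 [0.4942345 0.0339576 0.197324 ] [-1.8 -3.5  8.7] r 69.58142287328872 ang 173.01844831946863 Frad 1.3608000526625577 push 3.672493042767564
```

Emit:
jog_arm(plan=[[[0.01,0.12,0],0],[[0.02,0.12,0],0],[[0.02,0.12,0],0],[[0.02,0.12,0],0],[[0.02,0.12,0],0],[[0.03,0.12,0],0],[[0.03,0.12,0],0],[[0.03,0.12,0],0],[[0,0,0],0]])

```text
clock: 22.6
tcp_pos: [0.4958, 0.0433, 0.1973]
orientation: [2.874, 1.266, -0.002]
contact_force: [-2.8, -4.7, 9.6]
grip_width: 0.0226
```

```bash
python3 f.py
```

```text
22.6 [0.49576481 0.0432607  0.19727762] [-2.8 -4.7  9.6] r 69.8315395482229 ang 165.26573722460955 Frad 1.4882374170526216 push 5.2145152712731635
```

Emit:
jog_arm(plan=[[[0.02,0.06,0],0],[[0.02,0.06,0],0],[[0.01,0.06,0],0],[[0,0,0],0]])

```text
clock: 23.0
tcp_pos: [0.4962, 0.045, 0.1973]
orientation: [2.874, 1.266, -0.002]
contact_force: [-3.4, -3.6, 10.4]
grip_width: 0.0228
```

Emit:
jog_arm(plan=[[[0.02,0.06,0.05],0],[[0.02,0.06,0],0],[[0.02,0.07,0],0],[[0,0,0],0]])

```text
clock: 23.4
tcp_pos: [0.4967, 0.0468, 0.1974]
orientation: [2.874, 1.265, -0.003]
contact_force: [-1.5, -4.3, 7.0]
grip_width: 0.0229
```

Emit:
jog_arm(plan=[[[0.02,0.06,0],0],[[0.02,0.06,0],0],[[0.02,0.07,0],0],[[0,0,0],0]])

```text
clock: 23.8
tcp_pos: [0.4973, 0.0487, 0.1974]
orientation: [2.874, 1.265, -0.003]
contact_force: [-1.9, -4.1, 7.1]
grip_width: 0.0227
```

Emit:
jog_arm(plan=[[[0.02,0.06,0],0],[[0.02,0.06,0],0],[[0.03,0.07,0],0],[[0,0,0],0]])

```text
clock: 24.2
tcp_pos: [0.4979, 0.0506, 0.1974]
orientation: [2.874, 1.265, -0.003]
contact_force: [-1.9, -4.0, 7.4]
grip_width: 0.0225
```

Emit:
jog_arm(plan=[[[0.02,0.07,0],0],[[0.03,0.07,0],0],[[0.03,0.07,0],0],[[0,0,0],0]])

```text
clock: 24.6
tcp_pos: [0.4985, 0.0521, 0.1974]
orientation: [2.874, 1.265, -0.005]
contact_force: [-2.8, -6.4, 9.8]
grip_width: 0.0229
```

Emit:
jog_arm(plan=[[[0.02,0.05,0],0],[[0.02,0.05,0],0],[[0,0,0],0]])

```text
clock: 24.9
tcp_pos: [0.4986, 0.0526, 0.1973]
orientation: [2.874, 1.264, -0.006]
contact_force: [-2.9, -7.6, 9.0]
grip_width: 0.023
```

Emit:
jog_arm(plan=[[[0.02,0.05,0],0],[[0.02,0.05,0],0],[[0,0,0],0]])

```text
clock: 25.2
tcp_pos: [0.4988, 0.053, 0.1973]
orientation: [2.874, 1.263, -0.008]
contact_force: [-4.1, -8.9, 11.1]
grip_width: 0.023
```

Emit:
jog_arm(plan=[[[0.02,0.05,0],0],[[0.02,0.05,0],0],[[0.02,0.05,0],0],[[0,0,0],0]])

```text
clock: 25.6
tcp_pos: [0.499, 0.0536, 0.1972]
orientation: [2.873, 1.262, -0.01]
contact_force: [-7.0, -11.5, 12.4]
grip_width: 0.0228
```

Emit:
jog_arm(plan=[[[0.02,0.05,0],0],[[0.02,0.05,0],0],[[0,0,0],0],[[0,0,0],0]])

```text
clock: 26.0
tcp_pos: [0.4992, 0.054, 0.1972]
orientation: [2.873, 1.261, -0.012]
contact_force: [-7.2, -12.9, 14.7]
grip_width: 0.0227
```

```bash
python3 f.py
```

```text
26.0 [0.49919813 0.05398465 0.19720756] [ -7.2 -12.9  14.7] r 70.1457436346855 ang 156.0412977184179 Frad 1.3766333797440202 push 14.743940465927594
```

At the stop with push 14.7 N, held. Total turn 611.5° → 27.2 mm advanced, consistent with the measured gap. I'll relieve gradually, then release.

Emit:
jog_arm(plan=[[[-0.05,-0.1,0.05],0],[[-0.04,-0.1,0.03],0],[[0,0,0],0]])

```text
clock: 26.3
tcp_pos: [0.499, 0.0533, 0.1976]
orientation: [2.874, 1.263, -0.007]
contact_force: [-2.5, -10.5, 4.4]
grip_width: 0.0227
```

```bash
python3 f.py
```

```text
26.3 [0.4990161  0.05327331 0.19762037] [ -2.5 -10.5   4.4] r 70.02697124681316 ang 156.63365104210197 Frad -1.8730116143900841 push 10.624769605665012
```

Emit:
jog_arm(plan=[[[-0.05,-0.1,0],0],[[-0.04,-0.1,0],0],[[0,0,0],0]])

```text
clock: 26.6
tcp_pos: [0.4988, 0.0526, 0.1977]
orientation: [2.875, 1.264, -0.003]
contact_force: [0.4, -7.0, 1.0]
grip_width: 0.0227
```

```bash
python3 f.py
```

```text
26.6 [0.49876008 0.05261175 0.19772796] [ 0.4 -7.   1. ] r 70.00320095172826 ang 157.21382955451165 Frad -3.0408150444021627 push 6.2899894207346545
```

Emit:
jog_arm(plan=[[[-0.02,-0.08,0],0],[[-0.02,-0.08,0],0],[[0,0,0],0]])

```text
clock: 26.9
tcp_pos: [0.4987, 0.0521, 0.1979]
orientation: [-2.875, -1.266, 0.001]
contact_force: [1.1, -3.9, -1.1]
grip_width: 0.0229
```

Emit:
jog_arm(plan=[[[0,0,0],0],[[0,0,0],0],[[0,0,0],0],[[0,0,2],0],[[0,0,3],0],[[0,0,4],0],[[-0.5,-3,0],0],[[0,-4,0],0],[[0,-4,0],0],[[0.5,-4,0],0],[[1,-4,0],0],[[1,-4,0],0]], hand=4.5)

```text
clock: 28.1
tcp_pos: [0.5191, -0.1787, 0.2884]
orientation: [-2.875, -1.267, -0.001]
contact_force: [0.5, 0.1, 0.6]
grip_width: 0.045
```

Emit:
jog_arm(plan=[[[1,-4,0],0],[[0,-4,0],0],[[0,-4,0],0],[[0,-1,-2],0],[[0,0,0],0],[[0,0,0],0]])

```text
clock: 28.7
tcp_pos: [0.529, -0.3062, 0.2679]
orientation: [-2.872, -1.267, 0.0]
contact_force: [-0.2, 1.0, -0.2]
grip_width: 0.0452
```

```bash
python3 f.py; python3 - <<'E'
from h import *
c,i=shot("wrist","w9");t=shot("top","t9");s=shot("scene","s9")
cv=lambda x:cv2.cvtColor(x,cv2.COLOR_RGB2BGR)
o=np.zeros((600,800,3),np.uint8)
u,v=proj(c,[.577,-.264,.08]).astype(int);y,x=max(v-60,0),u-70;print(u,v,x,y)
o[:300,:400]=cv2.resize(cv2.convertScaleAbs(cv(i)[y:y+105,x:x+140],alpha=1.4),(400,300),interpolation=cv2.INTER_CUBIC)
o[:300,400:]=cv2.resize(cv(s[1])[185:290,220:360],(400,300),interpolation=cv2.INTER_CUBIC)
o[300:,:400]=cv2.resize(cv(t[1])[140:215,220:320],(400,300),interpolation=cv2.INTER_CUBIC)
o[300:,400:]=cv2.resize(cv(s[1]),(400,300))
cv2.imwrite('pics/c9.png',o)
E
```

```text
28.7 [ 0.52901312 -0.30621452  0.26788529] [-0.2  1.  -0.2] r 333.4818007357843 ang -95.90128556434355 Frad -0.9565742665510643 push -0.25145578806221774
292 132 222 72
```

View pics/c9.png

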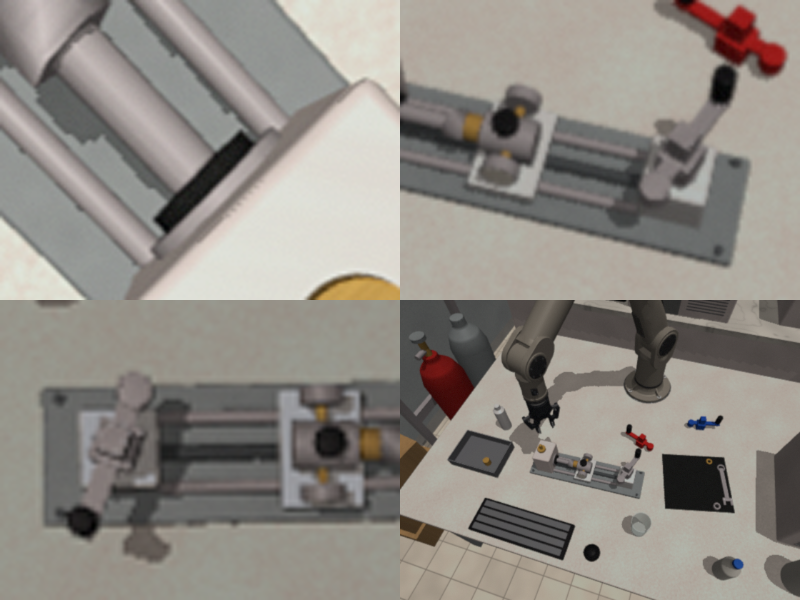

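The close view shows the nozzle flush against the black seal with no gap. The crank sits level on the shaft, the other things are in place, and the robot is clear of everything.

```bash
python3 -c "
from bench import *
print(hand_in())"
```

```text
the job is handed in; nothing more can be done
None
```

I fitted the steel crank fully down on the shaft, wound it about 611° clockwise by the knob and snugged it up to about 14.7 N. I then eased off, let go and handed in at about 29 s. No verdict is reported.

- **Crank seating:** lowering it met a hard stop about 2 mm above my image estimate of the collar. After release, the boss and knob pixels matched the fully-down prediction to within about 2 pixels.
- **Winding:** the crank advanced the carriage about 27.2 mm. That agrees with the roughly 1.6 mm gap measured at 25.3 mm. The push rose steadily once it met the stop, and the highest I read was 14.7 N.
- **Last look:** the nozzle sits flush on the seal, the crank is level on the shaft, the gripper is clear and the other things look undisturbed. I judged the final gap and crank height by eye there, and did not measure them again.
- **Side loads:** a downward force of up to about 15 N went onto the knob during the final snug, and about 10 N of sideways force came on as the crank seated. Both were eased off before letting go.

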